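Open a twist-lock mould of unknown hand

ROBOT

A 7-joint arm with a two-finger parallel gripper is mounted at the origin on the work surface. World frame = base frame: x ahead of the robot, y to its left, z up, the work surface at z = 0. Lengths are in mm, angles in rad, forces in N, time in s.
With the tool pointing down it reaches from about 400 to 875 mm from the base axis. Payload 4.4 kg.
Tool frame: the origin (TCP) lies between the finger pads; the fingertips stand ctrl.tcp_to_tips ahead of it and the grasp point (between the pads) lies 8 mm behind it (ctrl.tcp_to_tips is the distance from the TCP to the fingertips, in mm); z points along the fingers, y is the direction in which the jaws open and shut (so a half turn about z gives the same grasp; the last joint's range is limited). The gripper opens to 85 mm and grips with 20 to 120 N. Pads are 22 mm wide; open, the fingers measure 114 mm over their backs; the gripper's body (76 mm by 85 mm) begins 54 mm behind the grasp point. The pads swing forward as they close: fully open they stand 13 mm farther back than shut.
Start: joints at [-1.314, 0.628, 0.038, 1.517, -0.027, 0.996, -0.02], TCP at [206.172, 616.45, 242.313] pointing down, gripper open.
Joint ranges: [-3.06, 3.06], [-0.37, 2.12], [-1.25, 1.32], [0.18, 2.47], [-1.1, 4.24], [0.23, 1.98], [-2.94, 2.94]. Speed limits (rad/s): [2.57, 2.57, 3.14, 3.14, 3.14, 3.14, 3.14].

INTERFACE

Orientations are given as [roll, pitch, yaw] about the fixed x, y, z axes, in that order (R = Rz(yaw) Ry(pitch) Rx(roll)).
In Python, from cell import ctrl gives the robot as it stands.
- The arm moves only by the tool send_rows, never from a script. Its argument "rows" is a list of rows, each an object of numbers: "x", "y", "z": the shift along the world's x, y, z in cm; "roll": the turn about the world's z in degrees; "claw": the closure, from 0 (fully open) to 1 (shut). A call has 1 to 5 rows; each row is the pose to reach, as a shift and turn from the pose commanded when the call began; what a row does not reach only later rows make up. A row lasts 1/12 s, in which the tool goes at most 41.7 mm and 7.16 degrees, less where a joint would pass 70% of its speed; a pose out of reach is approached as far as the arm can. A call with a gripper value outside its range is refused whole. The fingers move at their own pace and stop on an object; the grip force is fixed at half the most. Time passes only in rows, so rows that repeat a pose let the fingers close. It gives the time, the measured TCP pose, the force and the opening at its end, in the units of the state.
- ctrl.read_state(): the state, without advancing time (a new reading comes with each control period).
- ctrl.get_image(name): name is "scene" or "top" or "wrist"; returns (picture, depth): 420x560x3 uint8, blue, green, red; 420x560 float32, mm along the optical axis (not along the pixel's ray), 0 where there is no reading.
- ctrl.get_calibration(name): a dict with "intrinsics" (3x3 intrinsics, pixels), "T" (4x4, takes a point from camera to world coordinates). Camera axes: x right, y down, z forward; pixel columns grow to the right and rows downward; lengths in mm; the calibration is good to about 2 mm. A picture is of the moment at which its call begins: read the wrist's pose just before it. get_calibration takes no time and is no camera call; for the wrist camera it gives the pose at the moment of the call.
- ctrl.finish_job(): hands the job in, once; it reports no verdict.
Trained networks look in the newest picture that a camera, given by its name, has taken for a name from the list of things; names that differ only in an ending like _2 or _b are one class to them, and where a whole thing is asked for, a point or a joint stands for the part that bears it (a point fixed in the world has none). Each returns a list of dicts, best first, with "confidence" (0 to 1); they miss things now and then, are a little off and sometimes report something else, mostly with a low value. They report only what shows in the picture. A call takes as long as a camera call. They do not tell look-alikes from the thing itself.
- ctrl.recognise(camera, query): "uv" ([column, row] in pixels, amid what is visible of it).
- ctrl.regions_of(camera, query): "region" (420x560 bool, what is visible of it) and "uv" ([column, row] in pixels, amid what is visible of it).
- ctrl.place_of(camera, query): "uv" ([column, row] in pixels: a listed point, or the origin of a listed thing).
The state is a dict: "clock": time; "qpos": joint angles; "qd": joint speeds; "tau": joint torques, N m; "eef_pos": TCP position; "tool_rot": TCP orientation; "force": force on the tool from outside, world axes, zero at the start; "torque": the same for the moment, N m; "width": finger opening in mm.
Only numpy, scipy, OpenCV 4.12 (cv2) and the standard library are available. Lean on these libraries where they do the work, as an engineer would, in place of code of your own. Each camera call takes 0.05 s, during which the arm holds its last target. There are 200 camera calls.

TASK

Open the ball mould: its lid unlocks by twisting, but nobody knows whether this one turns clockwise or anticlockwise, so try it carefully and feel which way gives; do not force it the wrong way, or the mould standing loose on the table is dragged round. Lift the lid off and set it down gently, right way up, in the middle of the large ring on the white mat, and leave the mould and the other things where they stand.

Things in the scene. Friction and masses are not known exactly. Their poses are not given: they have to be found in the camera images.
- mould: Round dark cast-iron mould body, 3.6 kg, 158 mm across, standing loose on four rubber feet on the table. Origin: centre of its underside, z up; rim 58 mm up. Carrying ears at +y and -y reach 100 mm from the axis. Twisted against the lid's stop, the whole mould starts to slew round on the table at roughly 0.5 to 1 N m.
- mould_hook (a point): Middle of the top of one of the mould's two steel hooks, 74 mm above the mould's underside. The hooks, 48 mm wide, stand on the mould's +x (this one) and -x sides and reach inward over the lid's lugs, to 67 mm from the axis. The hidden stop under the lid stands 61 mm off the axis near this side, so that a lid turned against it is also pushed sideways, by some 5 to 13 N.
- mould_ear (a point): Point on the upper face of the mould's +y carrying ear, 98 mm from the axis, 54 mm above the underside.
- lid: Aluminium lid, 0.26 to 0.46 kg. Origin: centre of the underside of its round spigot (88 mm across, 12 mm deep), z up; set down flat, it rests on this face. Above it a plate 128 mm across, 8 mm thick, top 20 mm above the origin. At the start shut: origin 46 mm above the mould's, spigot 12 mm deep in the mould with 2.5 mm play all round, axes within 0.05 rad of the mould's.
- lid_lug (a point): Outer end of one of the lid's two lugs (+x; the other at -x), 76 mm from the axis, 28 mm wide, as thick as the plate. The lugs lie under the hooks with 2 mm play. One way round, which varies and cannot be seen, a hidden stop blocks the lid within 0.17 rad; the other way it turns easily (0.2 to 0.3 N m) and is free to lift straight off when turned 0.65 to 2.4 rad (aim for 1.1).
- lid_grip (a point): Centre of the lid's straight grip bar, on its axis, 46 mm above the lid's origin; axes as the lid's. The bar runs along the lid's x: 84 mm long, 18 mm wide, 30 mm high (31 to 61 mm above the lid's origin, 11 mm above the plate), on a narrower neck.
- mat: White mat, 250 x 250 mm, 3 mm thick, fixed to the table, with two grey rings printed round its centre (200 and 110 mm across). Origin: centre of its underside.
- mat_centre (a point): Centre of the rings, on the mat's upper face.
- tumbler: Glass tumbler, 68 mm across, 90 mm high, upright; origin: centre of its underside. To be left alone.
- basin: Small white ceramic bowl, 110 mm across, 55 mm high; origin: centre of its underside. To be left alone.
- scoop: Black measuring cup, 60 mm across, 35 mm high, with a flat handle that reaches 104 mm from the cup's axis along its -x; origin: centre of the cup's underside. To be left alone.
Not all that is in view belongs to the job. What is shaped like the lid but brown or red is not meant.

How it is judged:
By the outcome, as a careful person would: the job done as asked, in the order asked, and still so for the second after the job is handed in, with the robot touching nothing.
It also fails if it takes over 48 s, if anything falls off the work surface, if the arm or the gripper's body presses on something with over 40 N, if the wrist force passes 120 N, or if a joint passes its speed limit or range.

## Working session

There is one attempt and no reset: what is moved stays moved. The work goes in short steps, Python scripts to look and compute and a tool call to move; the robot and the scene stay as the last step left them, time stands still between calls to the robot, and variables do not carry over. Pictures are saved under pics/ and viewed, on a budget of 10 in all, crops included, one or two more only if the job needs it, and the job is handed in when it is done.

Besides the shell and the picture viewer there is one more tool, called as name(argument=value, ...) on one line, values as JSON. send_rows: Moves the arm, as the interface text tells. Its arguments: {"type":"object","properties":{"rows":{"type":"array"}},"required":["rows"]}

```bash
ls; mkdir -p pics
cat > h.py <<'E'
import numpy as np, cv2
from cell import ctrl
def w(cam,uv,d):
    c=ctrl.get_calibration(cam);K=np.array(c["intrinsics"]);T=np.array(c["T"])
    p=np.linalg.inv(K)@[uv[0],uv[1],1]*d
    return (T@[*p,1])[:3]
def wz(cam,uv,z):
    c=ctrl.get_calibration(cam);K=np.array(c["intrinsics"]);T=np.array(c["T"])
    r=T[:3,:3]@np.linalg.inv(K)@[uv[0],uv[1],1];o=T[:3,3]
    return o+r*(z-o[2])/r[2]
def cloud(cam,dep):
    c=ctrl.get_calibration(cam);K=np.array(c["intrinsics"]);T=np.array(c["T"])
    v,u=np.mgrid[:dep.shape[0],:dep.shape[1]]
    p=np.stack([(u-K[0,2])/K[0,0]*dep,(v-K[1,2])/K[1,1]*dep,dep],-1)
    return p@T[:3,:3].T+T[:3,3]
E
python3 - <<'E'
from h import *
print(ctrl.tcp_to_tips, ctrl.read_state())
a=[]
for n in("top","scene"):
    im,d=ctrl.get_image(n); np.savez(n,im=im,d=d); a.append(im)
    for q in("lid_grip","lid_lug","mould","mould_hook","mould_ear","mat_centre","tumbler","basin","scoop"):
        for r in ctrl.place_of(n,q)[:4]:
            u=np.array(r["uv"]);i=u.round().astype(int);
            dd=d[min(max(i[1],0),419),min(max(i[0],0),559)]
            print(n,q,u.round(1),round(r["confidence"],2),w(n,u,dd).round(0))
    cv2.imwrite(f"pics/{n}0.png",im)
E
```

```text
pics
11.0 {'clock': 0.0, 'qpos': array([-1.31378499,  0.62935918,  0.03845429,  1.51838856, -0.02700084,
        0.99629377, -0.01997669]), 'qd': array([ 6.94957589e-04, -5.29408210e-04, -7.67429197e-04,  1.85715419e-03,
        2.58096992e-05,  1.84248021e-05,  4.52553970e-04]), 'tau': array([-1.12864978e-03, -5.63401330e+01,  1.22603148e+00, -1.93438429e+01,
        1.10701629e-02,  1.08173027e-02,  7.50075799e-06]), 'eef_pos': array([205.98632036, 615.84918221, 241.37426569]), 'tool_rot': array([-3.13966247e+00,  3.31284262e-05,  2.81879376e+00]), 'force': array([-0.41651328, -0.35474972,  0.16998396]), 'torque': array([ 0.03703683,  0.02271182, -0.00608822]), 'width': 84.93794583336619}
top lid_grip [384.4 280.7] 0.95 [ 367. -312.   63.]
top lid_grip [332.2 203. ] 0.92 [ 584. -166.  110.]
top lid_grip [212.2 122.5] 0.9 [836. 176.  63.]
top lid_grip [284.7 280.1] 0.89 [372. -31.  61.]
top lid_lug [371.4 306.4] 0.73 [ 291. -284.    6.]
top lid_lug [218.4 150.8] 0.7 [760. 162.  23.]
top lid_lug [321.3 185.4] 0.65 [ 640. -140.   78.]
top lid_lug [295.9 305.1] 0.58 [298. -64.   1.]
to
[... 375 characters left out ...]
2] 0.74 [359. -31.  59.]
scene lid_grip [285.4 306.9] 0.73 [ 797. -226.   61.]
scene lid_grip [394.8 212.7] 0.57 [839. 171.  61.]
scene lid_lug [364.7 208.8] 0.94 [750. 175.   2.]
scene lid_lug [189.3 182.6] 0.8 [293. -82.   0.]
scene lid_lug [265.  247.8] 0.69 [ 660. -143.   75.]
scene lid_lug [285.6 284.3] 0.59 [ 744. -163.   20.]
scene mould [236.9 253.1] 0.79 [ 612. -195.   63.]
scene mould_hook [261.  242.4] 0.78 [ 639. -135.   70.]
scene mould_ear [250.  212.8] 0.71 [541. -74.  50.]
scene mat_centre [303.2 162.5] 0.78 [501. 204.   3.]
scene tumbler [342.7 251.6] 0.61 [804. -13.  51.]
scene tumbler [234.7 242.9] 0.22 [ 586. -176.   63.]
scene scoop [202.3 335.9] 0.93 [ 679. -385.    2.]
```

Run:
```python
from h import *
z=np.load("top.npz");im=z["im"]
cv2.imwrite("pics/t1.png",cv2.resize(im[60:345,120:440],(800,712))[:600] if 0 else cv2.resize(im[80:330,130:440],(744,600)))
P=cloud("top",z["d"])
# mould+lid: heights around (585,-165)
c=np.array([584,-166])
r=np.hypot(P[...,0]-c[0],P[...,1]-c[1])
g=(r<70)&(P[...,2]>95)
q=P[g][:,:2].astype(np.float32);rc=cv2.minAreaRect(q);print("bar",g.sum(),rc,np.median(P[g][:,2]),q.mean(0))
```

```text
bar 205 ((577.5188598632812, -165.7986602783203), (82.55252838134766, 19.11374282836914), 25.422685623168945) 107.15878015475619 [ 577.0486  -165.99768]
```

View pics/t1.png

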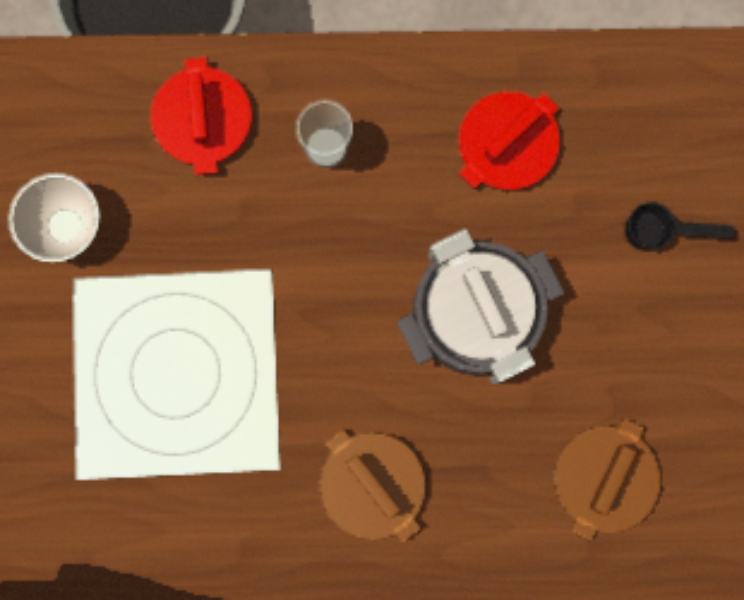

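View pics/scene0.png

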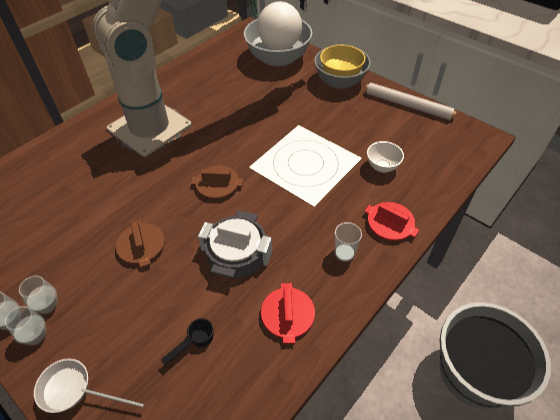

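The job's lid is the silver one in the dark mould, top pixel (332,203). The look-alikes are red at (212,122) and (344,138), and brown at (285,280) and (384,281). The grip bar is near (577,-166) at about 25° and z≈107, which matches 46+61. I'm moving above it for a close look.

send_rows(rows=[{"x": 3.7, "y": -7.8, "roll": -14}, {"x": 7.4, "y": -15.6, "roll": -28}, {"x": 7.4, "y": -15.6, "roll": -28}, {"x": 7.4, "y": -15.6, "roll": -28}, {"x": 7.4, "y": -15.6, "roll": -28}])

```text
$.rows[0]: bad value
```

send_rows(rows=[{"x": 3.7, "y": -7.8, "roll": -14}, {"x": 7.4, "y": -15.6, "roll": -28}, {"x": 7.4, "y": -15.6, "roll": -28}, {"x": 7.4, "y": -15.6, "roll": -28}, {"x": 7.4, "y": -15.6, "roll": -28}])

```text
$.rows[0]: bad value
```

send_rows(rows=[{"x": 3.7, "y": -7.8, "z": 0, "roll": -14, "claw": 0}, {"x": 7.4, "y": -15.6, "z": 0, "roll": -28, "claw": 0}, {"x": 7.4, "y": -15.6, "z": 0, "roll": -28, "claw": 0}, {"x": 7.4, "y": -15.6, "z": 0, "roll": -28, "claw": 0}, {"x": 7.4, "y": -15.6, "z": 0, "roll": -28, "claw": 0}])

```text
clock: 1.42
eef_pos: [284.5, 452.4, 242.6]
tool_rot: [-3.139, 0.005, 2.317]
force: [0.3, -0.0, -0.4]
width: 85.7
```

send_rows(rows=[{"x": 4, "y": -8, "z": 0, "roll": -14, "claw": 0}, {"x": 7.4, "y": -15.6, "z": 0, "roll": -28, "claw": 0}, {"x": 7.4, "y": -15.6, "z": 0, "roll": -28, "claw": 0}, {"x": 7.4, "y": -15.6, "z": 0, "roll": -28, "claw": 0}, {"x": 7.4, "y": -15.6, "z": 0, "roll": -28, "claw": 0}])

```text
clock: 1.83
eef_pos: [357.2, 297.3, 242.8]
tool_rot: [3.141, 0.004, 1.828]
force: [0.1, -1.1, 0.2]
width: 85.5
```

send_rows(rows=[{"x": 4, "y": -8, "z": 0, "roll": -14, "claw": 0}, {"x": 7.4, "y": -15.6, "z": 0, "roll": -28, "claw": 0}, {"x": 7.4, "y": -15.6, "z": 0, "roll": -28, "claw": 0}, {"x": 7.4, "y": -15.6, "z": 0, "roll": -28, "claw": 0}, {"x": 7.4, "y": -15.6, "z": 0, "roll": -28, "claw": 0}])

```text
clock: 2.25
eef_pos: [431.3, 141.7, 243.1]
tool_rot: [3.137, 0.002, 1.34]
force: [-0.0, -0.1, 0.2]
width: 85.3
```

send_rows(rows=[{"x": 4, "y": -8, "z": 0, "roll": -14, "claw": 0}, {"x": 7.4, "y": -15.6, "z": 0, "roll": -28, "claw": 0}, {"x": 7.4, "y": -15.6, "z": 0, "roll": -28, "claw": 0}, {"x": 7.4, "y": -15.6, "z": 0, "roll": -28, "claw": 0}, {"x": 7.4, "y": -15.6, "z": 0, "roll": -28, "claw": 0}])

```text
clock: 2.67
eef_pos: [505.3, -15.2, 243.3]
tool_rot: [3.134, 0.001, 0.853]
force: [-0.1, -0.5, 0.9]
width: 85.3
```

send_rows(rows=[{"x": 3, "y": -6, "z": 0, "roll": -12, "claw": 0}, {"x": 6.5, "y": -13.5, "z": 0, "roll": -24, "claw": 0}, {"x": 6.5, "y": -13.5, "z": 0, "roll": -24, "claw": 0}, {"x": 6.5, "y": -13.5, "z": 0, "roll": -24, "claw": 0}, {"x": 6.5, "y": -13.5, "z": 0, "roll": -24, "claw": 0}])

```text
clock: 3.08
eef_pos: [568.8, -149.0, 242.7]
tool_rot: [3.135, 0.001, 0.439]
force: [0.3, -0.1, 0.8]
width: 85.5
```

Run:
```python
from h import *
im,d=ctrl.get_image("wrist");np.savez("wr",im=im,d=d);cv2.imwrite("pics/w1.png",im)
s=ctrl.read_state();print(s["eef_pos"],s["tool_rot"],s["qpos"].round(2))
P=cloud("wrist",d)
c=np.array([577,-166]);r=np.hypot(P[...,0]-c[0],P[...,1]-c[1])
g=(r<60)&(P[...,2]>98)&(P[...,2]<118)&(d>0)
q=P[g][:,:2].astype(np.float32);print(g.sum(),np.median(P[g][:,2]));
print("bar",cv2.minAreaRect(q),q.mean(0))
g=(r<66)&(P[...,2]>60)&(P[...,2]<72)&(d>0)
q=P[g][:,:2].astype(np.float32);print("plate",np.median(P[g][:,2]),cv2.minEnclosingCircle(q))
for n in("mould_hook","mould_ear","lid_grip","mould"):
  for t in ctrl.place_of("wrist",n)[:3]:
    z={"mould_hook":74,"mould_ear":54,"lid_grip":92,"mould":0}[n]
    print(n,np.round(t["uv"]),t["confidence"],wz("wrist",t["uv"],z).round(1))
# mat from top & scene
for n in("top","scene"):
  z=np.load(n+".npz");p=cloud(n,z["d"]);i=z["im"].min(-1)
  g=(i>170)&(abs(p[...,0]-505)<170)&(abs(p[...,1]-215)<170)&(p[...,2]<12)
  lab=cv2.connectedComponentsWithStats(g.astype(np.uint8))
  k=1+lab[2][1:,4].argmax()
  q=p[lab[1]==k];print(n,"mat",cv2.minAreaRect(q[:,:2].astype(np.float32)),np.median(q[:,2]))
  m=ctrl
```

```text
[ 567.71601116 -145.40634888  242.16161776] [3.13936425e+00 8.01626110e-04 4.42862940e-01] [-0.22  0.63  0.7   1.72 -0.47  0.97 -0.48]
1986 105.73668527976116
bar ((576.2718505859375, -162.48707580566406), (83.22107696533203, 18.186025619506836), 24.165687561035156) [ 578.3081  -161.15724]
plate 64.99552179248275 ((576.9603881835938, -165.85047912597656), 65.97505187988281)
mould_hook [306. 109.] 0.58 [ 645.3 -127.6   74. ]
mould_ear [205. 187.] 0.79 [535.7 -69.6  54. ]
lid_grip [114. 304.] 0.86 [398.2 -36.1  92. ]
lid_grip [306. 196.] 0.83 [ 578.6 -157.9   92. ]
lid_grip [335. 383.] 0.8 [ 406.5 -279.7   92. ]
mould [306. 197.] 0.24 [ 559.4 -174.4    0. ]
top mat ((506.7126159667969, 211.72183227539062), (249.29295349121094, 250.26930236816406), 1.9202924966812134) 3.9786170574122934
scene mat ((502.9145812988281, 212.29843139648438), (256.4340515136719, 259.4854736328125), 1.7701932191848755) 1.59928365211465
```

View pics/w1.png

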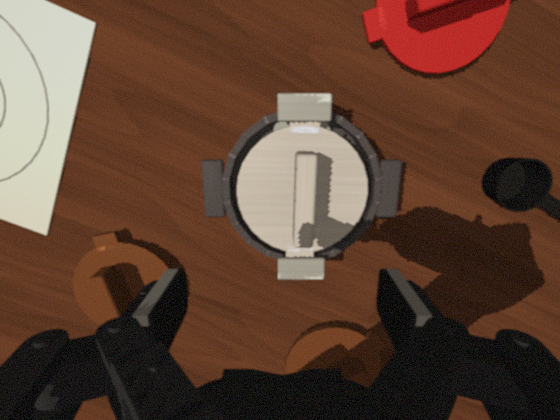

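The close view confirms the silver lid under the hooks, with the bar at (306,196) and hooks at (304,107) and (301,268). The arm was still settling when I took it, so I'm re-measuring.

```bash
cat > meas.py <<'E'
from h import *
for _ in range(3): im,d=ctrl.get_image("wrist")
s=ctrl.read_state();print(s["clock"],s["eef_pos"].round(1),s["tool_rot"].round(4))
P=cloud("wrist",d);np.savez("wr",im=im,d=d,P=P)
c=np.array([577,-165]);r=np.hypot(P[...,0]-c[0],P[...,1]-c[1])
g=(r<60)&(P[...,2]>102)&(P[...,2]<112)&(d>0)
q=P[g][:,:2].astype(np.float32);print("bar",cv2.minAreaRect(q),np.median(P[g][:,2]))
g=(r<75)&(abs(P[...,2]-66)<3)&(im.min(-1)>110)
e=cv2.convexHull(P[g][:,:2].astype(np.float32));print("plate",cv2.minEnclosingCircle(e))
g=(r<105)&(r>62)&(P[...,2]>69)&(P[...,2]<79)
n,lab,st,_=cv2.connectedComponentsWithStats(g.astype(np.uint8))
h=[P[lab==k][:,:2].mean(0) for k in range(1,n) if st[k,4]>150]
print("hooks",h)
if len(h)==2: 
  v=h[0]-h[1];print((h[0]+h[1])/2,np.degrees(np.arctan2(v[1],v[0])),np.hypot(*v))
E
python3 meas.py
```

```text
3.4833 [ 567.1 -141.   242.4] [-3.1407e+00 -5.0000e-04  4.4760e-01]
bar ((577.4633178710938, -166.9808349609375), (82.97249603271484, 18.12535858154297), 24.048463821411133) 106.44144595767165
plate ((576.0059204101562, -167.8426055908203), 68.90047454833984)
hooks [array([ 648.95900025, -133.78447318]), array([ 506.5311364 , -199.84414176])]
[ 577.74506832 -166.81430747] 24.882408381842744 157.00183505404672
```

send_rows(rows=[{"x": 0.5, "y": -1.3, "z": -2, "roll": -1, "claw": 0}, {"x": 1.0, "y": -2.5, "z": -5, "roll": -1.5, "claw": 0}, {"x": 1.0, "y": -2.5, "z": -8, "roll": -1.5, "claw": 0}, {"x": 1.0, "y": -2.5, "z": -10, "roll": -1.5, "claw": 0}, {"x": 1.0, "y": -2.5, "z": -10, "roll": -1.5, "claw": 0}])

```text
clock: 3.9
eef_pos: [574.5, -165.4, 138.4]
tool_rot: [-3.136, 0.006, 0.42]
force: [-0.3, 0.5, -0.4]
width: 85.3
```

send_rows(rows=[{"x": 0, "y": 0, "z": 0, "roll": 0, "claw": 0}, {"x": 0, "y": 0, "z": 0, "roll": 0, "claw": 0}])

```text
clock: 4.07
eef_pos: [578.0, -167.6, 143.7]
tool_rot: [3.14, -0.002, 0.42]
force: [0.1, -0.8, 0.7]
width: 85.4
```

send_rows(rows=[{"x": 0, "y": 0, "z": -2, "roll": 0, "claw": 0.2}, {"x": 0, "y": 0, "z": -4, "roll": 0, "claw": 0.3}, {"x": 0, "y": 0, "z": -5, "roll": 0, "claw": 0.4}, {"x": 0, "y": 0, "z": -5.8, "roll": 0, "claw": 0.4}, {"x": 0, "y": 0, "z": -5.8, "roll": 0, "claw": 0.4}])

```text
clock: 4.48
eef_pos: [577.1, -167.2, 84.0]
tool_rot: [-3.141, 0.0, 0.419]
force: [0.4, 1.2, 0.6]
width: 51.3
```

send_rows(rows=[{"x": 0, "y": 0, "z": 0, "roll": 0, "claw": 0.4}, {"x": 0, "y": 0, "z": 0, "roll": 0, "claw": 0.6}, {"x": 0, "y": 0, "z": 0, "roll": 0, "claw": 0.7}])

```text
clock: 4.73
eef_pos: [577.8, -167.9, 85.4]
tool_rot: [3.14, -0.001, 0.419]
force: [0.3, -1.4, 1.0]
width: 28.4
```

send_rows(rows=[{"x": 0, "y": 0, "z": 0, "roll": 0, "claw": 0.8}, {"x": 0, "y": 0, "z": 0, "roll": 0, "claw": 0.9}, {"x": 0, "y": 0, "z": 0, "roll": 0, "claw": 1}, {"x": 0, "y": 0, "z": 0, "roll": 0, "claw": 1}, {"x": 0, "y": 0, "z": 0, "roll": 0, "claw": 1}])

```text
clock: 5.15
eef_pos: [577.7, -167.8, 85.3]
tool_rot: [3.141, -0.001, 0.419]
force: [-0.5, 0.9, 5.5]
width: 17.3
```

send_rows(rows=[{"x": 0, "y": 0, "z": 0, "roll": 0, "claw": 1}, {"x": 0, "y": 0, "z": 0, "roll": 0, "claw": 1}])

```text
clock: 5.32
eef_pos: [577.8, -167.8, 85.3]
tool_rot: [3.141, -0.001, 0.419]
force: [-0.2, 0.8, 6.9]
width: 17.2
```

```bash
cat > st.py <<'E'
from h import *
s=ctrl.read_state();print(s["clock"],s["eef_pos"].round(2),s["tool_rot"].round(4),"F",s["force"].round(2),"T",s["torque"].round(3),"tau",s["tau"].round(2),s["width"],"q",s["qpos"].round(3))
E
python3 st.py
```

```text
5.3167 [ 577.76 -167.8    85.3 ] [ 3.1407e+00 -1.3000e-03  4.1900e-01] F [-0.16  0.76  6.92] T [0.088 0.188 0.018] tau [ 1.400e-01 -5.218e+01  8.690e+00 -1.113e+01 -4.000e-02 -2.700e-01
 -1.000e-02] 17.19585789474587 q [-0.09   0.836  0.545  1.794 -0.644  0.695 -0.333]
```

send_rows(rows=[{"x": 0, "y": 0, "z": 0.1, "roll": 0, "claw": 1}, {"x": 0, "y": 0, "z": 0.1, "roll": 0, "claw": 1}])

```text
clock: 5.48
eef_pos: [577.0, -167.4, 85.3]
tool_rot: [-3.141, 0.0, 0.419]
force: [-1.1, 0.5, 1.2]
width: 17.7
```

```bash
python3 st.py
```

```text
5.4833 [ 577.   -167.39   85.32] [-3.1413e+00  1.0000e-04  4.1900e-01] F [-1.06  0.54  1.19] T [ 0.024  0.03  -0.06 ] tau [  0.18 -54.64   9.38 -11.98   0.    -0.17  -0.  ] 17.743361874313354 q [-0.09   0.836  0.546  1.794 -0.643  0.697 -0.334]
```

send_rows(rows=[{"x": 0, "y": 0, "z": 0, "roll": 1, "claw": 1}, {"x": 0, "y": 0, "z": 0, "roll": 2, "claw": 1}, {"x": 0, "y": 0, "z": 0, "roll": 2, "claw": 1}])

```text
clock: 5.73
eef_pos: [577.2, -167.6, 85.3]
tool_rot: [3.142, -0.0, 0.455]
force: [-0.8, 0.1, 0.9]
width: 16.9
```

```bash
python3 st.py
```

```text
5.7333 [ 577.21 -167.58   85.32] [ 3.1416e+00 -1.0000e-04  4.5520e-01] F [-0.76  0.07  0.89] T [-0.077 -0.049  0.073] tau [ 8.000e-02 -5.503e+01  9.210e+00 -1.180e+01 -3.000e-02 -1.000e-02
  2.000e-02] 16.85308180447221 q [-0.085  0.833  0.536  1.794 -0.633  0.693 -0.306]
```

send_rows(rows=[{"x": 0, "y": 0, "z": 0, "roll": 1, "claw": 1}, {"x": 0, "y": 0, "z": 0, "roll": 2, "claw": 1}, {"x": 0, "y": 0, "z": 0, "roll": 2, "claw": 1}])

```text
clock: 5.98
eef_pos: [577.3, -167.7, 85.3]
tool_rot: [3.141, -0.0, 0.49]
force: [-0.2, -0.2, 0.9]
width: 17.2
```

```bash
python3 st.py
```

```text
5.9833 [ 577.28 -167.66   85.31] [ 3.1414e+00 -2.0000e-04  4.9010e-01] F [-0.21 -0.21  0.9 ] T [-0.023 -0.105  0.151] tau [-3.000e-02 -5.523e+01  8.990e+00 -1.170e+01 -1.000e-02  1.200e-01
  3.000e-02] 17.197289078488353 q [-0.08   0.831  0.527  1.794 -0.624  0.689 -0.28 ]
```

send_rows(rows=[{"x": 0, "y": 0, "z": 0, "roll": 1, "claw": 1}, {"x": 0, "y": 0, "z": 0, "roll": 2, "claw": 1}, {"x": 0, "y": 0, "z": 0, "roll": 2, "claw": 1}])

```text
clock: 6.23
eef_pos: [577.9, -168.4, 85.5]
tool_rot: [3.139, -0.001, 0.524]
force: [2.0, -2.8, -2.3]
width: 17.5
```

```bash
python3 st.py
```

```text
6.2333 [ 577.93 -168.44   85.45] [ 3.1394e+00 -8.0000e-04  5.2430e-01] F [ 1.98 -2.82 -2.26] T [-0.452 -0.505 -0.099] tau [ -1.07 -56.01   8.04 -10.73   0.18   1.08   0.26] 17.52652784416954 q [-0.074  0.829  0.518  1.793 -0.614  0.684 -0.254]
```

Turning anticlockwise gave a tangential push-back of about (2.0,-2.8) N after 6°. That is the direction the stop would push, so I'm backing off and trying clockwise.

send_rows(rows=[{"x": 0, "y": 0, "z": 0, "roll": -2, "claw": 1}, {"x": 0, "y": 0, "z": 0, "roll": -4, "claw": 1}, {"x": 0, "y": 0, "z": 0, "roll": -6, "claw": 1}, {"x": 0, "y": 0, "z": 0, "roll": -6, "claw": 1}])

```text
clock: 6.57
eef_pos: [577.2, -167.1, 85.3]
tool_rot: [-3.141, 0.0, 0.419]
force: [-0.4, 0.3, 0.6]
width: 17.4
```

```bash
python3 st.py
```

```text
6.5667 [ 577.18 -167.05   85.31] [-3.141   0.      0.4189] F [-0.44  0.32  0.65] T [-0.025 -0.173 -0.074] tau [  0.16 -54.57   9.5  -11.42   0.14   0.14  -0.15] 17.41646755955078 q [-0.091  0.836  0.546  1.794 -0.644  0.697 -0.334]
```

send_rows(rows=[{"x": 0, "y": 0, "z": 0, "roll": -1, "claw": 1}, {"x": 0, "y": 0, "z": 0, "roll": -2, "claw": 1}, {"x": 0, "y": 0, "z": 0, "roll": -3, "claw": 1}, {"x": 0, "y": 0, "z": 0, "roll": -3, "claw": 1}])

```text
clock: 6.9
eef_pos: [577.2, -167.2, 85.3]
tool_rot: [-3.141, -0.0, 0.366]
force: [0.4, 1.6, 1.4]
width: 17.2
```

```bash
python3 st.py
```

```text
6.9 [ 577.16 -167.25   85.3 ] [-3.1412 -0.      0.3659] F [0.4  1.64 1.35] T [ 0.155 -0.177 -0.055] tau [ 7.300e-01 -5.445e+01  1.014e+01 -1.127e+01  2.700e-01 -3.000e-02
 -1.000e-01] 17.177176332063762 q [-0.098  0.84   0.56   1.794 -0.659  0.703 -0.374]
```

send_rows(rows=[{"x": 0, "y": 0, "z": 0, "roll": -1, "claw": 1}, {"x": 0, "y": 0, "z": 0, "roll": -2, "claw": 1}, {"x": 0, "y": 0, "z": 0, "roll": -2, "claw": 1}])

```text
clock: 7.15
eef_pos: [577.0, -167.6, 85.3]
tool_rot: [-3.142, 0.0, 0.33]
force: [0.5, 0.7, 1.2]
width: 17.3
```

```bash
python3 st.py
```

```text
7.15 [ 577.03 -167.57   85.3 ] [-3.1415e+00  2.0000e-04  3.3040e-01] F [0.54 0.68 1.17] T [ 0.119 -0.209 -0.05 ] tau [ 4.000e-01 -5.446e+01  1.001e+01 -1.142e+01  1.600e-01 -3.000e-02
 -1.000e-01] 17.324452101991348 q [-0.103  0.842  0.569  1.795 -0.668  0.707 -0.4  ]
```

send_rows(rows=[{"x": 0, "y": 0, "z": 0, "roll": -1, "claw": 1}, {"x": 0, "y": 0, "z": 0, "roll": -2, "claw": 1}, {"x": 0, "y": 0, "z": 0, "roll": -2, "claw": 1}])

```text
clock: 7.4
eef_pos: [577.0, -167.8, 85.3]
tool_rot: [3.141, 0.0, 0.295]
force: [0.5, -0.0, 1.1]
width: 17.3
```

```bash
python3 st.py
```

```text
7.4 [ 577.04 -167.75   85.34] [3.1414e+00 2.0000e-04 2.9520e-01] F [ 0.47 -0.    1.13] T [-0.051 -0.083  0.005] tau [ 5.000e-02 -5.454e+01  9.860e+00 -1.151e+01  6.000e-02  2.000e-02
 -9.000e-02] 17.250236551323436 q [-0.108  0.845  0.579  1.795 -0.678  0.71  -0.427]
```

send_rows(rows=[{"x": 0, "y": 0, "z": 0, "roll": -1, "claw": 1}, {"x": 0, "y": 0, "z": 0, "roll": -2, "claw": 1}, {"x": 0, "y": 0, "z": 0, "roll": -2, "claw": 1}])

```text
clock: 7.65
eef_pos: [577.1, -167.7, 85.3]
tool_rot: [3.141, 0.0, 0.26]
force: [-0.1, 0.3, 1.0]
width: 17.0
```

```bash
python3 st.py
```

```text
7.65 [ 577.09 -167.74   85.31] [3.1413e+00 1.0000e-04 2.6040e-01] F [-0.09  0.34  1.01] T [-0.044 -0.08  -0.05 ] tau [-1.300e-01 -5.461e+01  9.850e+00 -1.150e+01  1.000e-02  8.000e-02
 -8.000e-02] 17.00151954964654 q [-0.113  0.848  0.588  1.795 -0.687  0.714 -0.454]
```

send_rows(rows=[{"x": 0, "y": 0, "z": 0, "roll": -1, "claw": 1}, {"x": 0, "y": 0, "z": 0, "roll": -2.5, "claw": 1}, {"x": 0, "y": 0, "z": 0, "roll": -2.5, "claw": 1}])

```text
clock: 7.9
eef_pos: [577.1, -167.6, 85.3]
tool_rot: [3.141, 0.0, 0.216]
force: [-0.6, 0.6, 0.7]
width: 17.4
```

```bash
python3 st.py
```

```text
7.9 [ 577.13 -167.59   85.29] [3.1415e+00 1.0000e-04 2.1620e-01] F [-0.57  0.58  0.72] T [-0.062 -0.126 -0.095] tau [ -0.12 -54.57  10.04 -11.42   0.06   0.1   -0.07] 17.39764060582068 q [-0.12   0.851  0.599  1.795 -0.699  0.72  -0.487]
```

Past 0.17 rad clockwise there is no resistance, so clockwise is the opening way. I'm continuing to about -63°.

send_rows(rows=[{"x": 0, "y": 0, "z": 0, "roll": -4, "claw": 1}, {"x": 0, "y": 0, "z": 0, "roll": -8, "claw": 1}, {"x": 0, "y": 0, "z": 0, "roll": -12, "claw": 1}, {"x": 0, "y": 0, "z": 0, "roll": -16, "claw": 1}, {"x": 0, "y": 0, "z": 0, "roll": -18, "claw": 1}])

```text
clock: 8.32
eef_pos: [577.2, -167.5, 85.3]
tool_rot: [3.141, -0.0, -0.099]
force: [0.3, -1.0, 1.8]
width: 16.9
```

```bash
python3 st.py
```

```text
8.3167 [ 577.25 -167.47   85.32] [ 3.1414 -0.     -0.0989] F [ 0.28 -0.99  1.79] T [ 0.011 -0.046  0.068] tau [ 3.200e-01 -5.453e+01  1.132e+01 -1.092e+01  0.000e+00  5.000e-02
 -4.000e-02] 16.895465787914304 q [-0.163  0.878  0.681  1.796 -0.78   0.759 -0.732]
```

send_rows(rows=[{"x": 0, "y": 0, "z": 0, "roll": -4, "claw": 1}, {"x": 0, "y": 0, "z": 0, "roll": -8, "claw": 1}, {"x": 0, "y": 0, "z": 0, "roll": -12, "claw": 1}, {"x": 0, "y": 0, "z": 0, "roll": -16, "claw": 1}, {"x": 0, "y": 0, "z": 0, "roll": -18, "claw": 1}])

```text
clock: 8.73
eef_pos: [577.3, -167.5, 85.3]
tool_rot: [3.141, -0.0, -0.413]
force: [-0.6, 0.1, 1.2]
width: 17.2
```

```bash
python3 st.py
```

```text
8.7333 [ 577.27 -167.48   85.32] [ 3.1414e+00 -1.0000e-04 -4.1310e-01] F [-0.59  0.07  1.16] T [-0.034 -0.091  0.17 ] tau [ 2.900e-01 -5.440e+01  1.254e+01 -1.053e+01 -1.000e-02  5.000e-02
 -3.000e-02] 17.16564029000671 q [-0.202  0.907  0.76   1.797 -0.854  0.803 -0.983]
```

send_rows(rows=[{"x": 0, "y": 0, "z": 0, "roll": -4, "claw": 1}, {"x": 0, "y": 0, "z": 0, "roll": -8, "claw": 1}, {"x": 0, "y": 0, "z": 0, "roll": -12, "claw": 1}, {"x": 0, "y": 0, "z": 0, "roll": -16, "claw": 1}, {"x": 0, "y": 0, "z": 0, "roll": -16, "claw": 1}])

```text
clock: 9.15
eef_pos: [577.3, -167.5, 85.3]
tool_rot: [3.141, -0.0, -0.691]
force: [-0.1, -0.2, 1.2]
width: 17.2
```

```bash
python3 st.py
python3 - <<'E'
from h import *
im,d=ctrl.get_image("top");np.savez("top2",im=im,d=d)
a=np.load("top.npz")["im"]
cv2.imwrite("pics/t2.png",np.hstack([cv2.resize(i[150:260,275:385],(400,400)) for i in(a,im)]))
E
```

```text
9.15 [ 577.27 -167.46   85.32] [ 3.1414e+00 -2.0000e-04 -6.9140e-01] F [-0.07 -0.21  1.24] T [ 0.008 -0.077 -0.152] tau [-4.000e-02 -5.362e+01  1.372e+01 -1.020e+01  9.000e-02  6.000e-02
 -4.000e-01] 17.203431469944814 q [-0.234  0.935  0.828  1.798 -0.914  0.844 -1.211]
```

View pics/t2.png

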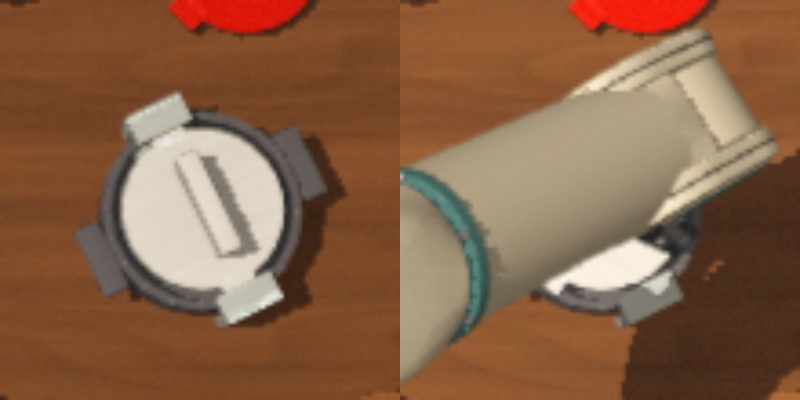

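The mould's near hook is unmoved: (250,298) in the left half and (650,300) in the right half, which is offset by 400. Its lug is no longer under it, so I'm lifting straight up.

send_rows(rows=[{"x": 0, "y": 0, "z": 0.4, "roll": 0, "claw": 1}, {"x": 0, "y": 0, "z": 0.8, "roll": 0, "claw": 1}, {"x": 0, "y": 0, "z": 1.2, "roll": 0, "claw": 1}, {"x": 0, "y": 0, "z": 1.8, "roll": 0, "claw": 1}, {"x": 0, "y": 0, "z": 1.8, "roll": 0, "claw": 1}])

```text
clock: 9.62
eef_pos: [577.6, -167.9, 104.5]
tool_rot: [-3.141, -0.002, -0.689]
force: [0.5, 0.5, -4.2]
width: 17.1
```

```bash
python3 st.py
```

```text
9.6167 [ 577.64 -167.94  104.5 ] [-3.1411e+00 -1.5000e-03 -6.8910e-01] F [ 0.52  0.48 -4.19] T [-0.029 -0.068 -0.052] tau [ -0.54 -55.63  14.39 -11.49   0.1    0.25  -0.06] 17.090950635223404 q [-0.245  0.911  0.85   1.789 -0.887  0.873 -1.229]
```

send_rows(rows=[{"x": 0, "y": 0, "z": 1.5, "roll": 0, "claw": 1}, {"x": 0, "y": 0, "z": 3.5, "roll": 0, "claw": 1}, {"x": 0, "y": 0, "z": 6, "roll": 0, "claw": 1}, {"x": 0, "y": 0, "z": 8, "roll": 0, "claw": 1}, {"x": 0, "y": 0, "z": 8, "roll": 0, "claw": 1}])

```text
clock: 10.03
eef_pos: [579.2, -169.5, 188.3]
tool_rot: [-3.139, -0.008, -0.69]
force: [0.9, -0.5, -4.0]
width: 17.0
```

```bash
python3 st.py
python3 - <<'E'
from h import *
im,d=ctrl.get_image("wrist");cv2.imwrite("pics/w2.png",im)
for r in ctrl.place_of("wrist","mould_hook")[:2]: print(r["confidence"],wz("wrist",r["uv"],74))
E
```

```text
10.0333 [ 579.17 -169.48  188.27] [-3.1395 -0.0075 -0.6897] F [ 0.94 -0.49 -3.97] T [-0.092 -0.037  0.02 ] tau [ -1.84 -51.76  13.49 -13.95   0.21   0.8   -0.2 ] 17.016099852208686 q [-0.292  0.815  0.948  1.732 -0.775  1.007 -1.313]
0.69 [ 647.88199369 -132.27849061   74.        ]
```

View pics/w2.png

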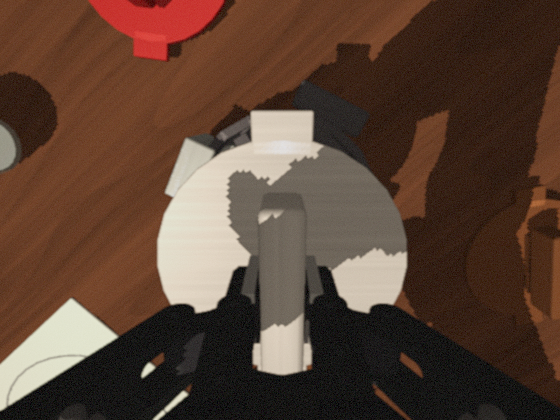

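Lid is held: the bar is between the pads at (283,270), the load is about 4 N, and the mould hook is still at (648,-132). I'm carrying it to the mat.

send_rows(rows=[{"x": -0.3, "y": 2, "z": 1, "roll": 4, "claw": 1}, {"x": -1, "y": 5, "z": 1, "roll": 8, "claw": 1}, {"x": -1.6, "y": 8.5, "z": 1, "roll": 12, "claw": 1}, {"x": -2.2, "y": 12, "z": 1, "roll": 16, "claw": 1}, {"x": -2.9, "y": 15.5, "z": 1, "roll": 20, "claw": 1}])

```text
clock: 10.55
eef_pos: [546.7, -10.7, 191.9]
tool_rot: [3.141, 0.003, -0.337]
force: [1.5, 1.2, -4.3]
width: 17.2
```

send_rows(rows=[{"x": -0.6, "y": 3.5, "z": 0, "roll": 4, "claw": 1}, {"x": -1.3, "y": 7, "z": 0, "roll": 8, "claw": 1}, {"x": -1.9, "y": 10.5, "z": 0, "roll": 12, "claw": 1}, {"x": -2.6, "y": 14, "z": 0, "roll": 16, "claw": 1}, {"x": -2.9, "y": 15.5, "z": 0, "roll": 18, "claw": 1}])

```text
clock: 10.97
eef_pos: [516.3, 148.9, 191.3]
tool_rot: [-3.138, 0.005, -0.016]
force: [0.1, 1.2, -4.3]
width: 17.2
```

send_rows(rows=[{"x": 0, "y": 0, "z": 0, "roll": 0, "claw": 1}, {"x": 0, "y": 0, "z": 0, "roll": 0, "claw": 1}])

```text
clock: 11.13
eef_pos: [518.0, 143.4, 192.2]
tool_rot: [3.141, 0.002, -0.024]
force: [-0.1, -1.0, -3.9]
width: 17.5
```

Run:
```python
from h import *
for _ in range(3): im,d=ctrl.get_image("wrist")
s=ctrl.read_state();print(s["clock"],s["eef_pos"].round(1),s["tool_rot"].round(3),s["qpos"].round(2))
cv2.imwrite("pics/w3.png",im);np.savez("wm",im=im,d=d)
for r in ctrl.place_of("wrist","mat_centre")[:2]: print(r["confidence"],wz("wrist",r["uv"],3))
P=cloud("wrist",d)
g=(im.min(-1)>150)&(abs(P[...,2]-3)<8)&(abs(P[...,0]-505)<160)&(abs(P[...,1]-212)<160)
print(cv2.minAreaRect(P[g][:,:2].astype(np.float32)),np.median(P[g][:,2]))
# rings in top picture
z=np.load("top.npz");a=cv2.cvtColor(z["im"],cv2.COLOR_BGR2GRAY).astype(float)
p=cloud("top",z["d"]);c=np.array([506.7,211.7])
bg=cv2.GaussianBlur(a,(0,0),4)
for it in range(3):
  o=[]
  for R in(100,55):
    rr=np.hypot(p[...,0]-c[0],p[...,1]-c[1])
    g=(abs(rr-R)<9)&(bg-a>4);q=p[g][:,:2]
    A=np.c_[2*q,np.ones(len(q))];s=np.linalg.lstsq(A,(q**2).sum(1),rcond=None)[0];o.append((len(q),s[:2].round(1),np.sqrt(s[2]+s[:2]@s[:2]).round(1)))
  print(o); c=o[0][1]
```

```text
11.2833 [519.2 140.6 193. ] [ 3.14   0.    -0.029] [-0.85  0.68  0.85  1.9  -0.67  0.87 -1.25]
((506.3382568359375, 210.3365936279297), (249.63626098632812, 250.22628784179688), 1.9196078777313232) 2.9413370977745217
[(339, array([506.8, 211.5]), np.float64(100.1)), (205, array([507. , 211.6]), np.float64(55.1))]
[(339, array([506.8, 211.5]), np.float64(100.1)), (205, array([507. , 211.6]), np.float64(55.1))]
[(339, array([506.8, 211.5]), np.float64(100.1)), (205, array([507. , 211.6]), np.float64(55.1))]
```

View pics/w3.png

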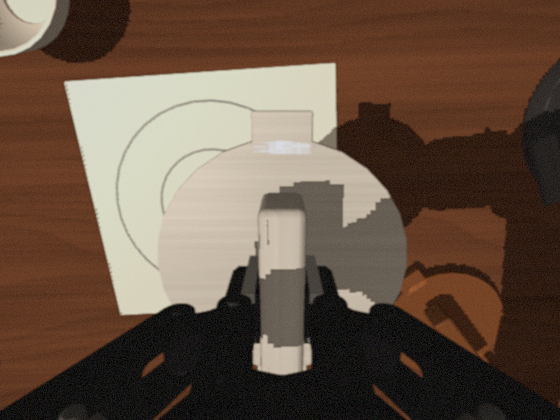

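send_rows(rows=[{"x": -0.5, "y": 2, "z": -1, "roll": 0, "claw": 1}, {"x": -1, "y": 5, "z": -3, "roll": 0, "claw": 1}, {"x": -1.3, "y": 7, "z": -6, "roll": 0, "claw": 1}, {"x": -1.3, "y": 7, "z": -9, "roll": 0, "claw": 1}, {"x": -1.3, "y": 7, "z": -11, "roll": 0, "claw": 1}])

```text
clock: 11.75
eef_pos: [504.9, 213.3, 80.7]
tool_rot: [3.141, 0.003, -0.025]
force: [-0.4, -0.3, -3.8]
width: 17.6
```

send_rows(rows=[{"x": 0, "y": 0, "z": -1, "roll": 0, "claw": 1}, {"x": 0, "y": 0, "z": -2, "roll": 0, "claw": 1}, {"x": 0, "y": 0, "z": -2.5, "roll": 0, "claw": 1}, {"x": 0, "y": 0, "z": -2.5, "roll": 0, "claw": 1}, {"x": 0, "y": 0, "z": -2.5, "roll": 0, "claw": 1}])

```text
clock: 12.17
eef_pos: [507.0, 212.0, 59.1]
tool_rot: [-3.141, -0.001, -0.027]
force: [0.1, 0.3, -3.2]
width: 17.0
```

```bash
python3 st.py
python3 - <<'E'
from h import *
im,d=ctrl.get_image("wrist")
P=cloud("wrist",d);np.savez("wl",im=im,d=d,P=P)
c=ctrl.read_state()["eef_pos"];r=np.hypot(P[...,0]-c[0],P[...,1]-c[1])
# plate plane: top expected at lid origin+20
for lo,hi,R in((20,48,62),):
  g=(r<R)&(P[...,2]>lo)&(P[...,2]<hi)&(r>15);q=P[g]
  s=np.linalg.lstsq(np.c_[q[:,:2]-c[:2],np.ones(len(q))],q[:,2],rcond=None)[0];print("plate plane",s,len(q))
im,d=ctrl.get_image("top");cv2.imwrite("pics/t3.png",im)
E
```

```text
12.1667 [507.03 212.    59.08] [-3.1412e+00 -1.4000e-03 -2.7200e-02] F [ 0.13  0.28 -3.23] T [ 0.017 -0.002  0.041] tau [ 1.000e-01 -5.319e+01  1.120e+01 -8.980e+00 -0.000e+00  1.000e-02
  1.000e-02] 17.044170890135597 q [-0.852  0.871  0.658  1.951 -0.898  0.641 -1.199]
plate plane [1.27525795e-03 3.56147312e-04 3.95767941e+01] 26027
```

send_rows(rows=[{"x": -0.05, "y": -0.05, "z": -0.5, "roll": 0, "claw": 1}, {"x": -0.05, "y": -0.05, "z": -1.0, "roll": 0, "claw": 1}, {"x": -0.05, "y": -0.05, "z": -1.3, "roll": 0, "claw": 1}, {"x": -0.05, "y": -0.05, "z": -1.45, "roll": 0, "claw": 1}, {"x": -0.05, "y": -0.05, "z": -1.45, "roll": 0, "claw": 1}])

```text
clock: 12.68
eef_pos: [505.3, 211.9, 43.3]
tool_rot: [3.141, 0.001, -0.026]
force: [-0.6, -1.0, -3.3]
width: 17.0
```

send_rows(rows=[{"x": 0, "y": 0, "z": -0.1, "roll": 0, "claw": 1}, {"x": 0, "y": 0, "z": -0.15, "roll": 0, "claw": 1}, {"x": 0, "y": 0, "z": -0.15, "roll": 0, "claw": 1}])

```text
clock: 12.93
eef_pos: [505.8, 211.9, 42.4]
tool_rot: [-3.142, -0.0, -0.026]
force: [0.2, -0.2, -4.6]
width: 17.0
```

send_rows(rows=[{"x": 0, "y": 0, "z": -0.05, "roll": 0, "claw": 1}, {"x": 0, "y": 0, "z": -0.1, "roll": 0, "claw": 1}, {"x": 0, "y": 0, "z": -0.1, "roll": 0, "claw": 1}])

```text
clock: 13.18
eef_pos: [505.8, 211.9, 42.3]
tool_rot: [-3.141, -0.0, -0.026]
force: [-2.5, 0.6, 5.1]
width: 17.2
```

It has touched down: the load went from -4.6 to +5.1 N at z=42.3, against 42.3 expected. Releasing now.

send_rows(rows=[{"x": 0, "y": 0, "z": 0.05, "roll": 0, "claw": 0.8}, {"x": 0, "y": 0, "z": 0.05, "roll": 0, "claw": 0.7}, {"x": 0, "y": 0, "z": 0.05, "roll": 0, "claw": 0.6}, {"x": 0, "y": 0, "z": 0.05, "roll": 0, "claw": 0.5}, {"x": 0, "y": 0, "z": 0.05, "roll": 0, "claw": 0.4}])

```text
clock: 13.6
eef_pos: [505.9, 212.0, 41.9]
tool_rot: [-3.142, -0.0, -0.026]
force: [-0.7, 0.7, 0.4]
width: 51.1
```

send_rows(rows=[{"x": 0, "y": 0, "z": 1, "roll": 0, "claw": 0.4}, {"x": 0, "y": 0, "z": 3, "roll": 0, "claw": 0.4}, {"x": 0, "y": 0, "z": 6, "roll": 0, "claw": 0.4}, {"x": 0, "y": 0, "z": 10, "roll": 0, "claw": 0.4}, {"x": 0, "y": 0, "z": 14, "roll": 0, "claw": 0.4}])

```text
clock: 14.02
eef_pos: [505.0, 211.3, 183.5]
tool_rot: [3.14, 0.001, -0.027]
force: [0.6, 1.0, 0.8]
width: 51.3
```

send_rows(rows=[{"x": -3, "y": 0, "z": 3, "roll": 0, "claw": 0.2}, {"x": -6, "y": 0, "z": 6, "roll": 0, "claw": 0}, {"x": -8, "y": 0, "z": 7, "roll": 0, "claw": 0}, {"x": -8, "y": 0, "z": 7, "roll": 0, "claw": 0}, {"x": -8, "y": 0, "z": 7, "roll": 0, "claw": 0}])

```text
clock: 14.43
eef_pos: [425.2, 212.6, 252.9]
tool_rot: [-3.139, -0.001, -0.025]
force: [1.1, 0.7, 0.4]
width: 85.4
```

Run:
```python
from h import *
for _ in range(3): im,d=ctrl.get_image("wrist")
P=cloud("wrist",d);s=ctrl.read_state();print(s["clock"],s["eef_pos"].round(1),s["force"].round(1))
r=np.hypot(P[...,0]-507,P[...,1]-212)
g=(r<80)&(abs(P[...,2]-64)<5);print("bar",cv2.minAreaRect(P[g][:,:2].astype(np.float32)),np.median(P[g][:,2]))
g=(r<62)&(abs(P[...,2]-23)<4);q=P[g];print("plate z",np.median(q[:,2]),np.linalg.lstsq(np.c_[q[:,:2]-[507,212],np.ones(len(q))],q[:,2],rcond=None)[0])
g=(r<160)&(abs(P[...,2]-3)<6)&(im.min(-1)>150);print("mat",cv2.minAreaRect(P[g][:,:2].astype(np.float32)))
cv2.imwrite("pics/w4.png",im)
im,d=ctrl.get_image("top");p=cloud("top",d);a=np.load("top.npz");p0=cloud("top",a["d"])
r=np.hypot(p[...,0]-577.7,p[...,1]+166.8)
for n,x in(("before",p0),("after",p)):
  r=np.hypot(x[...,0]-577.7,x[...,1]+166.8);g=(r>64)&(r<105)&(x[...,2]>40)
  print(n,cv2.minAreaRect(x[g][:,:2].astype(np.float32)))
for q in ("mould_hook","mould_ear"): print(q,[(wz("top",t["uv"],{"mould_hook":74,"mould_ear":54}[q]).round(1),t["confidence"]) for t in ctrl.place_of("top",q)[:2]])
cv2.imwrite("pics/t4.png",cv2.resize(im[80:330,130:440],(744,600)))
```

```text
14.5833 [426.3 211.9 251.6] [-0.1  0.5 -0.6]
bar ((505.06768798828125, 212.64239501953125), (18.031457901000977, 83.73468017578125), 88.02254486083984) 63.084203273750234
plate z 22.2900165211596 [ 3.21244856e-04 -1.66233312e-03  2.22822372e+01]
mat ((499.3250427246094, 209.25340270996094), (237.02452087402344, 251.23184204101562), 1.9278664588928223)
before ((577.6384887695312, -166.21124267578125), (184.70826721191406, 167.0697021484375), 75.29884338378906)
after ((577.8203125, -166.06578063964844), (184.58135986328125, 167.60226440429688), 75.46166229248047)
mould_hook [(array([ 657.8, -132.9,   74. ]), 0.93)]
mould_ear [(array([537.2, -84.2,  54. ]), 0.9)]
```

View pics/t4.png

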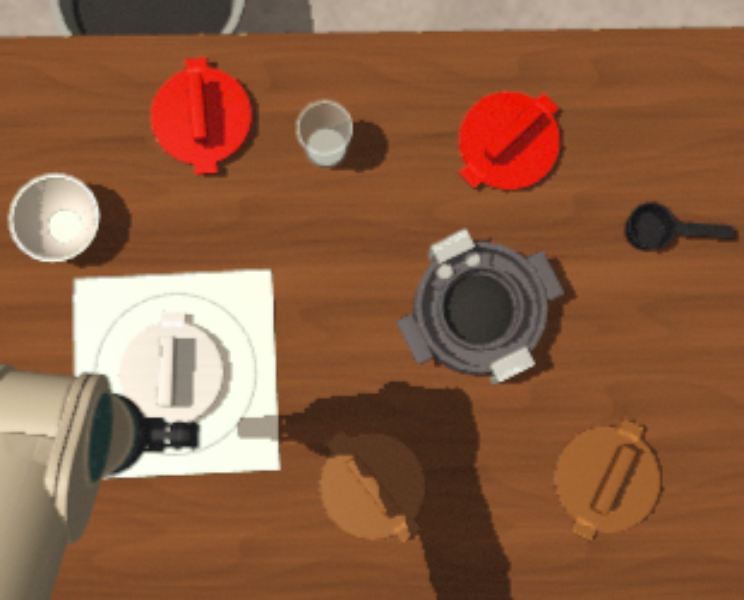

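View pics/w4.png

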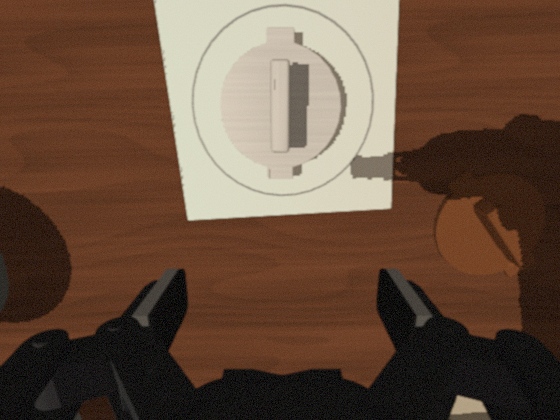

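The silver lid lies flat and upright inside the large ring, with its bar at (280,106) in the wrist view. In the top view the mould stands open and the other things are where they were. Handing in.

```bash
python3 -c "
from cell import ctrl
print(ctrl.finish_job())"
```

```text
the job is handed in; nothing more can be done
None
```

The lid is off the mould and sits flat, right way up, in the middle of the large ring on the white mat. I handed the job in at about 15 s on the robot's clock.

**Unlocking:** Turning anticlockwise met the stop after about 6° (about 3.5 N push-back), so I backed off. Turning clockwise met no resistance, so I turned the lid about 63° that way and lifted it straight off; the load was about 4 N.

**Last checks:**
- **Lid position:** its bar measured (505.1, 212.6) against a ring centre of about (506.7, 211.5), so it is within about 2 mm. The plate is level to under 0.2°.
- **Mould:** its outline in the top camera changed by 0.2 mm and 0.2° from the start, which is within noise.
- **Other things:** they look unmoved in the final top picture, and the gripper is open and clear of everything.

**Checks that disagreed:**
- The network's last top-view hook point was about 9 mm off the depth-based one, and its ear point was also some way from earlier readings. I trusted the depth outline, which had not moved.
- The last wrist view showed the mat cut off at the picture edge, so I used the earlier full measurements for its centre.

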